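# Tuck the organiser's tab under its lip

### The arm

A 7-joint arm with a two-finger parallel gripper is mounted at the origin on the work surface. World frame = base frame: x ahead of the robot, y to its left, z up, the work surface at z = 0. Lengths are in mm, angles in degrees, forces in N, time in s.
With the tool pointing down it reaches from about 400 to 900 mm from the base axis. Payload 5.5 kg.
Tool frame: the origin (TCP) lies on the centre line of the jaws, within the pads' length; the fingertips stand 22 mm ahead of it and the grasp point (between the pads) lies 3 mm ahead of it (env.nose_length is the distance from the TCP to the fingertips, in mm); z points along the fingers, y is the direction in which the jaws open and shut (so a half turn about z gives the same grasp; the last joint's range is limited). The gripper opens to 85 mm and grips with 20 to 120 N. Pads are 22 mm wide; open, the fingers measure 114 mm over their backs; the gripper's body (76 mm by 85 mm) begins 54 mm behind the grasp point. The pads swing forward as they close: fully open they stand 13 mm farther back than shut.
Start: joints at [87.044, 28.699, -24.465, 88.831, 12.651, 65.22, -12.049], TCP at [201.289, -618.047, 253.31] pointing down, gripper open.
Joint ranges: [-164.97, 164.97], [-17.58, 116.51], [-87.97, 89.64], [11.32, 138.91], [-80.73, 260.73], [10.89, 115.49], [-147.41, 147.41]. Speed limits (degrees/s): [147.25, 147.25, 180, 180, 180, 180, 180].

### API

Orientations are given as a 3x3 rotation matrix whose columns are the frame's x, y, z axes.
In Python, from plant import env gives the robot as it stands. The module is installed in compiled form; this text tells all that it offers.
- The arm moves only by the tool send_rows, never from a script. Its argument "deltas" is a list that holds one entry, the list of rows, each a list of 5 numbers: the gripper command: -1 is shut, 1 is fully open, values between are in proportion, then the shift along the tool's x, y, z in m, then the turn about the tool's z in degrees. In form: [[[hand, tx, ty, tz, turn], ...]]. A call has 1 to 12 rows; each row is the pose to reach, as a shift and turn from the pose commanded when the call began, along the tool's axes at that moment; what a row does not reach only later rows make up. A row lasts 1/8 s, in which the tool goes at most 62.5 mm and 10.7 degrees, less where a joint would pass 70% of its speed; a pose out of reach is approached as far as the arm can. A call with a gripper value outside its range is refused whole. The fingers move at their own pace and stop on an object; the grip force is fixed at half the most. Time passes only in rows, so rows that repeat a pose let the fingers close. It gives the time, the measured TCP pose, the force and the opening at its end, in the units of the state.
- env.state(): the state, without advancing time (a new reading comes with each control period).
- env.grab_frame(name): name is "side" or "top" or "wrist"; returns a dict with "img" (420x560x3 uint8, red, green, blue), "fovy" (degrees; the focal length in pixels is half the picture's height over the tangent of half this angle, whatever the lens; pixels are square), "cx", "cy" (the principal point, pixels), "rvec" (rotation vector, rad) and "tvec" (3), from world to camera coordinates, as OpenCV has them; the wrist camera has in their place "T_tool_cam" (4x4, takes a point from camera to tool coordinates, whose origin is the TCP and whose axes are the flange's). Camera axes: x right, y down, z forward; pixel columns grow to the right and rows downward; lengths in mm; the calibration is good to about 2 mm. A picture is of the moment at which its call begins: read the wrist's pose just before it. There is no depth.
- env.sign_off(): hands the job in, once; it reports no verdict.
The state is a dict: "time": time; "joint_positions": joint angles; "dq": joint speeds; "joint_torque": joint torques, N m; "position": TCP position; "orientation": TCP orientation; "contact_force": force on the tool from outside, world axes, zero at the start; "wrist_torque": the same for the moment, N m; "finger_gap": finger opening in mm.
Only numpy, scipy, OpenCV 4.12 (cv2) and the standard library are available. Lean on these libraries where they do the work, as an engineer would, in place of code of your own. Each camera call takes 0.05 s, during which the arm holds its last target. There are 200 camera calls.

### The job

Close the white plastic tab on top of the tile-spacer organiser: with the fingertips push the sprung-up tab over until it lies flat, then, keeping it pressed down, push it along by its raised thumb step until its front edge is fully home beneath the lip, and let go so that the lip alone keeps it shut. Only push: do not pinch the tab or lift anything, and leave the mallet, the tile fragment and the trowel where they lie.

Things in the scene. Friction and masses are not known exactly. Their poses are not given: they have to be found in the camera images.
- organiser: Three stacked clear plastic tiers of tile spacers, 170 x 130 x 130 mm (x, y, z), fixed to the worktop. Origin: centre of its underside; z up. Its flat grey cover is 130 mm above the worktop. Its x axis points from hinge to lip: the tab folds over towards +x and is tucked towards +x. Hinge pin at (-55, 0, 137) mm, lip's free edge at x = +53 mm, both running along y.
- hinge_pin (a point): Middle of the hinge pin of the tab, 137 mm above the worktop, which runs along the organiser's y. The tab turns about it, and its slotted hinge also lets it slide along its own plane.
- fold (a joint): Turn of the tab about the pin, rad: 0 = flat and level (hard stop), 1.57 = upright, up to 2.0 = leaning away from the lip. A light spring opens it towards 1.75: the flat tab takes 0.09 N m to keep down (about 2.5 N at 36 mm from the pin) and springs up if released, unless its edge is beneath the lip.
- tuck (a joint): Slide of the tab in its own plane away from the hinge pin, m: 0 = fully back, 0.020 = fully home (a hard stop). 1.5 N of friction keeps it where it is left. With the tab flat its front edge passes beneath the lip from 0.008 on; at 0.020 it is 12 mm beneath.
- tab_face: Outer half of the white tab (uppermost when flat, facing away from the lip when up). Whole tab: 94 mm wide, 4 mm thick, from x = 8 to 100 mm. Origin on the pin axis when tuck = 0, moving with the slide, mid-width, mid-thickness; x along the plate to its front edge, y along the pin, z out of the outer face.
- tab_back: Inner half of the same tab (same origin and axes): the face that looks towards the lip when the tab stands up and is underneath when it lies flat.
- thumb_step (a point): Middle of the thumb step's upright wall that faces the hinge, at x = 55 mm of the tab and 4 mm above its outer face; moves with the tab. The step is 80 mm wide and 8 mm high and falls away as a ramp to x = 79 mm.
- tab_edge (a point): Middle of the tab's front edge, half way through its thickness; moves with the tab.
- lip_edge (a point): Middle of the lip's free edge, on its underside, 142.5 mm above the worktop. The lip is 100 mm wide and 4 mm thick, overhangs 17 mm, and leaves 3.5 mm between its underside and the top of the flat tab.
- mallet: Loose yellow rubber mallet lying down: head 56 mm thick and 90 mm long along its y, wooden handle 25 mm thick to x = -248 mm. Origin on the worktop under the head's centre. Leave alone.
- azulejo: Loose green glazed tile fragment lying flat, about 100 x 85 x 10 mm. Origin: underside. Leave alone.
- trowel: Loose stainless margin trowel lying flat, blade 125 x 50 mm, wooden handle 26 mm thick to x = -150 mm. Origin: underside, at the rear part of the blade. Leave alone.

How it is judged:
By the outcome, as a careful person would: the job done as asked, in the order asked, and still so for the second after the job is handed in, with the robot touching nothing.
It also fails if it takes over 38 s, if anything falls off the work surface, if the arm or the gripper's body presses on something with over 40 N, if the wrist force passes 120 N, or if a joint passes its speed limit or range.

## Working session

There is one attempt and no reset: what is moved stays moved. The work goes in short steps, Python scripts to look and compute and a tool call to move; the robot and the scene stay as the last step left them, time stands still between calls to the robot, and variables do not carry over. Pictures are saved under pics/ and viewed, on a budget of 10 in all, crops included, one or two more only if the job needs it, and the job is handed in when it is done.

Besides the shell and the picture viewer there is one more tool, called after "Call:" as name(argument=value, ...), one argument or row to a line, values as JSON. send_rows: Moves the arm, as the interface text tells. Its arguments: {"type":"object","properties":{"deltas":{"type":"array"}},"required":["deltas"]}

```bash
mkdir -p pics; cat > h.py <<'E'
import numpy as np, cv2
from plant import env
def cam(f):
    K=np.array([[0,0,f["cx"]],[0,0,f["cy"]],[0,0,1.]]); K[0,0]=K[1,1]=210/np.tan(np.radians(f["fovy"]/2))
    return K,cv2.Rodrigues(np.array(f["rvec"],float))[0],np.array(f["tvec"],float).ravel()
def ray(f,uv,z):
    K,R,t=cam(f); d=R.T@np.linalg.inv(K)@[uv[0],uv[1],1.]; c=-R.T@t
    return c+d*(z-c[2])/d[2]
def proj(f,P):
    K,R,t=cam(f); return cv2.projectPoints(np.array(P,float).reshape(-1,3),R,t,K,None)[0].reshape(-1,2)
E
python3 - <<'E'
from h import *
import pickle
s=env.state(); print(s)
a={}
for n in("side","top"):
    f=env.grab_frame(n); a[n]=f; print(n,{k:v for k,v in f.items() if k!="img"})
pickle.dump(a,open("f0.pkl","wb"))
cv2.imwrite("pics/side0.png",a["side"]["img"][...,::-1]);cv2.imwrite("pics/top0.png",a["top"]["img"][...,::-1])
E
```

```text
{'time': 0.0, 'joint_positions': array([ 87.04290912,  28.75437645, -24.4525625 ,  88.89168343,
        12.65061756,  65.21806865, -12.04955462]), 'dq': array([-0.02292798, -0.11603905, -0.06232852, -0.01610896, -0.05150726,
        0.01812904,  0.03679942]), 'joint_torque': array([ 3.95482448e-04, -5.69528818e+01, -5.81596658e+00, -2.80945426e+01,
        1.06685841e-02,  1.21305653e-02,  3.80954054e-05]), 'position': array([ 201.01681004, -617.45886891,  252.2503288 ]), 'orientation': array([[ 9.50843486e-01,  3.09671416e-01, -5.29184982e-04],
       [ 3.09671860e-01, -9.50841667e-01,  1.86090915e-03],
       [ 7.30992418e-05, -1.93330704e-03, -9.99998128e-01]]), 'contact_force': array([-0.44594436,  0.61219714, -0.34463344]), 'wrist_torque': array([ 0.019728  , -0.02803702,  0.01668398]), 'finger_gap': 85.68018162554438}
side {'fovy': 55.68933203043042, 'cx': 288.8030967800755, 'cy': 214.00094038238103, 'rvec': array([ 0.39512953, -2.66594189,  1.3270603 ]), 'tvec': array([548.17516606, 179.779242  , 669.43864451])}
top {'fovy': 51.21968988521761, 'cx': 274.9913539553487, 'cy': 209.1525017621917, 'rvec': array([ 2.15060483, -2.1063918 ,  0.23791214]), 'tvec': array([-14.20737761, 598.65162299, 931.15020089])}
```

View pics/side0.png

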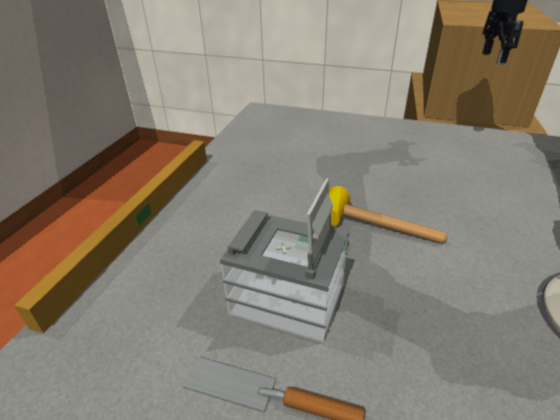

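View pics/top0.png

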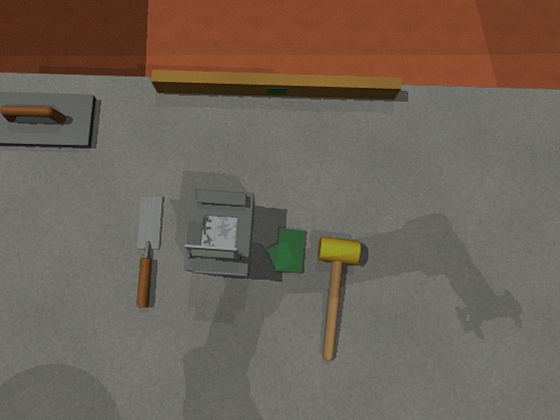

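The side view shows the organiser's cover around (285,245), with the lip at (250,230), the tab upright at (320,220), and the trowel and mallet clear of it. In the top view the cover spans about (185..254, 190..277), with the lip at the top (away from the robot) and the tab near row 248. Next I'll zoom in for corners.

```bash
python3 - <<'E'
from h import *
import pickle
a=pickle.load(open("f0.pkl","rb"))
t=a["top"]["img"][180:290,170:270]; s=a["side"]["img"][175:285,215:360]
t=cv2.resize(t,None,fx=4,fy=4,interpolation=cv2.INTER_CUBIC);s=cv2.resize(s,None,fx=2.7,fy=2.7,interpolation=cv2.INTER_CUBIC)
o=np.zeros((440,800,3),np.uint8);o[:t.shape[0],:400]=t;o[:s.shape[0],405:405+s.shape[1]]=s[:, :395]
cv2.imwrite("pics/crop.png",o[...,::-1])
E
```

```text
(no output)
```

View pics/crop.png

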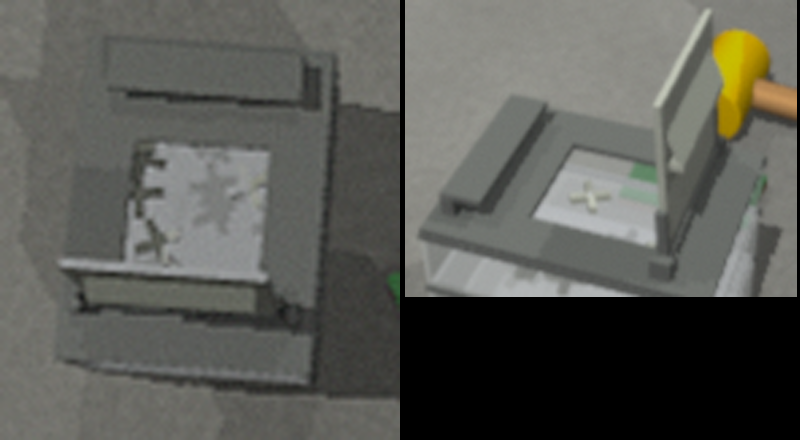

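The left half shows the lip's free edge at crop (108,87)–(303,104) and cover corners at (337,54), (312,382) and (57,358). On the right, the cover's near-left corner is at (420,232), and the lip and tab are visible.

```bash
python3 - <<'E'
from h import *
import pickle
from scipy.optimize import least_squares
a=pickle.load(open("f0.pkl","rb"));T,S=a["top"],a["side"]
t=lambda x,y:(170+(x+.5)/4-.5,180+(y+.5)/4-.5); s=lambda x,y:(215+(x-405)/2.7,175+y/2.7)
obs=[(T,t(337,54),(85,-65,130)),(T,t(312,381),(-85,-65,130)),(T,t(57,358),(-85,65,130)),
(T,t(108,88),(53,50,146.5)),(T,t(303,103),(53,-50,146.5)),(T,t(106,37),(70,50,146.5)),
(S,s(420,232),(85,65,130)),(S,s(515,96),(70,-50,146.5)),(S,s(547,101),(53,-50,146.5)),(S,s(443,192),(70,50,146.5)),(S,s(482,209),(53,50,146.5))]
def W(p,P):
    c,q=np.cos(p[2]),np.sin(p[2]);P=np.array(P,float);return np.array([p[0]+c*P[0]-q*P[1],p[1]+q*P[0]+c*P[1],P[2]])
for o in (obs,obs[:6],obs[6:]):
    r=least_squares(lambda p:np.concatenate([proj(f,W(p,P))[0]-uv for f,uv,P in o]),[600,0,0],x_scale=[100,100,1],loss="soft_l1")
    print(r.x[:2].round(1),np.degrees(r.x[2]).round(2)); 
    if o is obs: p=r.x; print(r.fun.reshape(-1,2).round(1))
# tab top corners (fold 1.75?): edge from top view
th=np.linspace(1.4,2,7)
for q in th:
    e=[W(p,(-55+100*np.cos(q),y,137+100*np.sin(q))) for y in(47,-47)]
    print(q.round(2),proj(T,e).round(1).tolist(),proj(S,e).round(1).tolist())
print("meas",t(62,263),t(265,276),"side",s(657,104),s(709,12))
print("pin",W(p,(-55,0,137)),"lip",W(p,(53,0,142.5)))
for n,(f,lo,hi,z) in {"mallet":(T,(20,150,150),(32,255,255),28),"tile":(T,(45,80,40),(80,255,255),10)}.items():
    m=cv2.inRange(cv2.cvtColor(f["img"],cv2.COLOR_RGB2HSV),lo,hi);m[:150]=0
    y,x=np.nonzero(m);print(n,ray(f,(x.mean(),y.mean()),z).round())
E
```

```text
[539.3 114.9] -2.4
[[-0.6 -1.6]
 [-0.2 -2.2]
 [-0.4 -0.5]
 [-0.5 -0.5]
 [-0.6 -1.1]
 [ 0.8  4.2]
 [ 0.2 -0.9]
 [ 2.9  0.1]
 [ 0.3  0.2]
 [ 3.9  1.7]
 [-0.3 -2.1]]
[537.6 114.3] -2.96
[541.  114.3] -0.88
1.4 [[185.7, 239.6], [237.4, 242.9]] [[302.2, 213.7], [321.6, 177.9]]
1.5 [[185.0, 245.0], [237.0, 248.2]] [[309.5, 214.4], [328.1, 178.3]]
1.6 [[184.5, 250.5], [236.5, 253.7]] [[316.9, 215.8], [334.7, 179.4]]
1.7 [[184.0, 256.0], [236.1, 259.3]] [[324.2, 217.8], [341.2, 181.0]]
1.8 [[183.6, 261.6], [235.8, 264.8]] [[331.6, 220.4], [347.7, 183.2]]
1.9 [[183.3, 267.0], [235.4, 270.3]] [[338.7, 223.6], [354.0, 185.9]]
2.0 [[183.2, 272.3], [235.2, 275.6]] [[345.5, 227.3], [360.0, 189.2]]
meas (185.125, 245.375) (235.875, 248.625) side (308.3333333333333, 213.51851851851853) (327.5925925925926, 179.44444444444446)
pin [484.36337025 117.23357712 137.        ] lip [592.26857175 112.70947604 142.5       ]
mallet [ 515. -149.   28.]
tile [510. -35.  10.]
```

```bash
cat >> h.py <<'E'
P0=None
def tab(st,org,yaw):
    "finger front-bottom corner in (x rel pin, y, z) of organiser frame"
    c,q=np.cos(yaw),np.sin(yaw);d=st["position"]-np.array([org[0],org[1],137]);n=env.nose_length
    return np.array([c*d[0]+q*d[1]+55+11,-q*d[0]+c*d[1],d[2]-n])
E
python3 - <<'E'
from h import *
import pickle
from scipy.optimize import least_squares
a=pickle.load(open("f0.pkl","rb"));T,S=a["top"],a["side"]
t=lambda x,y:(170+(x+.5)/4-.5,180+(y+.5)/4-.5); s=lambda x,y:(215+(x-405)/2.7,175+y/2.7)
obs=[(T,t(337,54),(85,-65,130)),(T,t(312,381),(-85,-65,130)),(T,t(57,358),(-85,65,130)),
(T,t(108,88),(53,50,146.5)),(T,t(303,103),(53,-50,146.5)),
(S,s(420,232),(85,65,130)),(S,s(547,101),(53,-50,146.5)),(S,s(482,209),(53,50,146.5))]
def W(p,P):
    c,q=np.cos(p[2]),np.sin(p[2]);P=np.array(P,float);return np.array([p[0]+c*P[0]-q*P[1],p[1]+q*P[0]+c*P[1],P[2]])
r=least_squares(lambda p:np.concatenate([proj(f,W(p,P))[0]-uv for f,uv,P in obs]),[600,0,0],x_scale=[100,100,1],loss="soft_l1")
p=r.x;print(p,np.degrees(p[2]),r.fun.reshape(-1,2).round(1).tolist(),env.nose_length)
print("pin",W(p,(-55,0,137)))
E
```

```text
[ 5.38107185e+02  1.14879820e+02 -4.44775017e-02] -2.548373132887025 [[-0.5, -0.9], [-0.3, -1.6], [-0.5, 0.1], [-0.4, 0.0], [-0.6, -0.5], [0.9, -0.9], [1.1, 0.3], [0.4, -2.1]] 22.0
pin [483.1615775  117.32527628 137.        ]
```

Call:
send_rows(
  deltas=[
    [[-1,0.055,-0.03,-0.018,5],[-1,0.11,-0.06,-0.018,10],[-1,0.165,-0.09,-0.018,15],[-1,0.22,-0.12,-0.018,20],[-1,0.27,-0.15,-0.018,21],[-1,0.32,-0.177,-0.018,21],[-1,0.335,-0.23,-0.018,21],[-1,0.35,-0.285,-0.018,21],[-1,0.366,-0.34,-0.018,21]],
  ],
)

```text
time: 1.23
position: [443.6, -179.4, 271.0]
orientation: [[0.999, -0.052, -0.0], [-0.052, -0.999, 0.0], [-0.0, -0.0, -1.0]]
contact_force: [0.9, -0.1, 0.4]
finger_gap: -0.1
```

Call:
send_rows(
  deltas=[
    [[-1,-0.002,-0.06,0,0],[-1,-0.004,-0.12,0,0],[-1,-0.007,-0.18,0,0],[-1,-0.01,-0.24,0,0],[-1,-0.012,-0.298,0,0],[-1,-0.012,-0.298,0.03,0],[-1,-0.012,-0.298,0.064,0],[-1,-0.012,-0.298,0.064,0]],
  ],
)

```text
time: 2.22
position: [445.2, 116.4, 205.2]
orientation: [[0.999, -0.051, -0.006], [-0.051, -0.999, -0.0], [-0.006, 0.001, -1.0]]
contact_force: [0.3, -0.2, -0.4]
finger_gap: 0.3
```

```bash
python3 - <<'E'
from h import *
s=env.state();print(s["time"],s["contact_force"].round(1),tab(s,(538.1,114.9),-.0445).round(1))
o=np.zeros((300,800,3),np.uint8)
f=env.grab_frame("side")["img"][150:300,215:365];g=env.grab_frame("top")["img"][170:300,150:300]
f=cv2.resize(f,None,fx=2.6,fy=2.6);g=cv2.resize(g,None,fx=2.6,fy=2.6)
o=np.zeros((400,800,3),np.uint8);o[:390,:390]=f;o[:338,400:790]=g
cv2.imwrite("pics/c2.png",o[...,::-1])
E
```

```text
2.225 [ 0.3 -0.2 -0.4] [-26.9  -2.6  46.2]
```

View pics/c2.png

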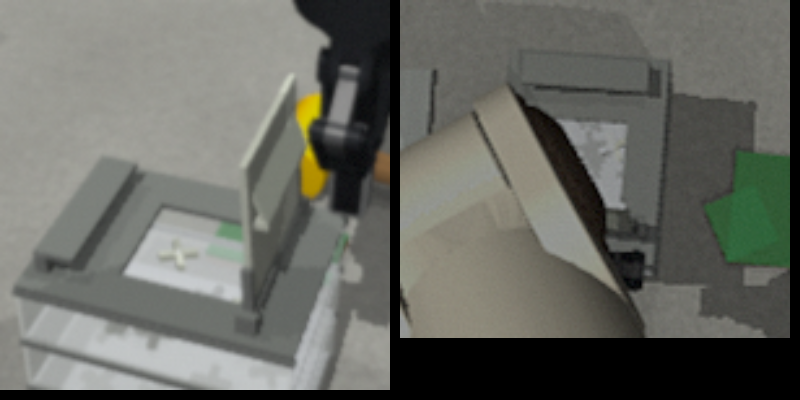

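The gripper stands behind the tab's outer face with a gap, at side crop (350,180) against the tab at (270,180). The body clears the tab's top edge. I'll start folding.

Call:
send_rows(
  deltas=[
    [[-1,0.009,-0.001,0,0],[-1,0.016,-0.002,0,0],[-1,0.022,-0.002,0.003,0],[-1,0.029,-0.002,0.008,0],[-1,0.036,-0.002,0.014,0],[-1,0.041,-0.002,0.016,0],[-1,0.0465,-0.002,0.019,0],[-1,0.051,-0.002,0.0235,0],[-1,0.055,-0.002,0.028,0],[-1,0.055,-0.002,0.028,0]],
  ],
)

```text
time: 3.58
position: [502.8, 116.0, 179.1]
orientation: [[0.999, -0.052, 0.0], [-0.052, -0.999, 0.0], [0.0, -0.0, -1.0]]
contact_force: [0.3, -0.6, 1.4]
finger_gap: -0.3
```

```bash
python3 - <<'E'
from h import *
s=env.state();print(s["time"],s["contact_force"].round(1),s["wrist_torque"].round(2),tab(s,(538.1,114.9),-.0445).round(1))
f=env.grab_frame("side")["img"][150:300,215:365]
cv2.imwrite("pics/c3.png",cv2.resize(f,None,fx=3,fy=3)[...,::-1])
E
```

```text
3.575 [ 0.3 -0.6  1.4] [-0.08  0.05  0.04] [30.7 -0.5 20.1]
```

View pics/c3.png

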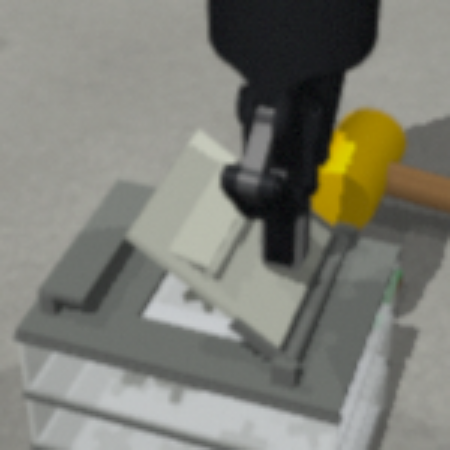

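The tab is folded to about 30°, and the fingertips press the plate behind the step at (285,245). I'll continue down to flat.

Call:
send_rows(
  deltas=[
    [[-1,0.002,0,0.005,0],[-1,0.0035,0,0.009,0],[-1,0.0045,0,0.0125,0],[-1,0.005,0,0.015,0],[-1,0.005,0,0.017,0],[-1,0.005,0,0.018,0],[-1,0.005,0,0.018,0]],
  ],
)

```text
time: 4.5
position: [507.4, 115.8, 161.3]
orientation: [[0.999, -0.052, -0.0], [-0.052, -0.999, 0.0], [-0.0, -0.0, -1.0]]
contact_force: [0.9, 0.8, 3.2]
finger_gap: -0.1
```

```bash
python3 - <<'E'
from h import *
s=env.state();print(s["time"],s["contact_force"].round(1),s["wrist_torque"].round(2),tab(s,(538.1,114.9),-.0445).round(1))
E
```

```text
4.5 [0.9 0.8 3.2] [ 0.02 -0.49 -0.03] [35.3 -0.5  2.3]
```

Call:
send_rows(
  deltas=[
    [[-1,0,0,0.0005,0],[-1,0,0,0.001,0],[-1,0,0,0.001,0]],
  ],
)

```text
time: 4.88
position: [507.4, 115.8, 160.9]
orientation: [[0.999, -0.052, 0.0], [-0.052, -0.999, -0.0], [0.0, 0.0, -1.0]]
contact_force: [0.4, -0.6, 8.2]
finger_gap: 0.2
```

Force rose to 8 N with almost no travel, so the tab is on its flat stop. Next, slide forward to the step and push.

Call:
send_rows(
  deltas=[
    [[-1,0.004,0,0,0],[-1,0.008,0,0,0],[-1,0.012,0,0,0],[-1,0.016,0,0,0],[-1,0.019,0,0,0],[-1,0.022,0,0,0],[-1,0.024,0,0,0],[-1,0.024,0,0,0]],
  ],
)

```text
time: 5.88
position: [527.9, 114.9, 160.3]
orientation: [[0.999, -0.051, -0.007], [-0.051, -0.999, -0.002], [-0.007, 0.002, -1.0]]
contact_force: [-9.4, -0.7, 14.8]
finger_gap: -0.2
```

```bash
python3 - <<'E'
from h import *
s=env.state();print(s["time"],s["contact_force"].round(1),s["wrist_torque"].round(2),tab(s,(538.1,114.9),-.0445).round(1))
f=env.grab_frame("side")["img"][150:300,215:365]
cv2.imwrite("pics/c4.png",cv2.resize(f,None,fx=4,fy=4)[...,::-1])
E
```

```text
5.875 [-9.4 -0.7 14.8] [-0.07  2.11  0.02] [55.8 -0.5  1.3]
```

View pics/c4.png

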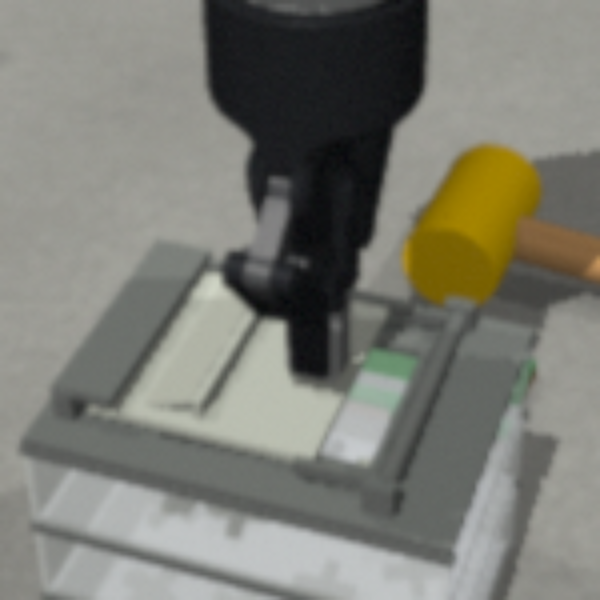

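The tab lies flat and friction under the fingertips has already carried it forward: its rear edge is at (330,430), well ahead of the hinge bar, and the front is at the lip. The fingertips at (315,370) haven't reached the step wall at (235,370). I'll lighten the press, slide up to the step and push on it to its stop.

Call:
send_rows(
  deltas=[
    [[-1,0,0,-0.001,0],[-1,0.003,0,-0.001,0],[-1,0.006,0,-0.001,0],[-1,0.009,0,-0.001,0],[-1,0.012,0,-0.001,0],[-1,0.015,0,-0.001,0],[-1,0.017,0,-0.001,0],[-1,0.019,0,-0.001,0],[-1,0.019,0,-0.001,0]],
  ],
)

```text
time: 7.05
position: [548.2, 113.6, 160.6]
orientation: [[0.999, -0.051, -0.004], [-0.051, -0.999, -0.001], [-0.004, 0.001, -1.0]]
contact_force: [-3.4, 0.2, 4.3]
finger_gap: 0.0
```

```bash
python3 - <<'E'
from h import *
s=env.state();print(s["time"],s["contact_force"].round(1),s["wrist_torque"].round(2),tab(s,(538.1,114.9),-.0445).round(1))
E
```

```text
7.05 [-3.4  0.2  4.3] [0.05 0.85 0.04] [76.1 -0.9  1.6]
```

Call:
send_rows(
  deltas=[
    [[-1,0.002,0,0,0],[-1,0.004,0,0,0],[-1,0.005,0,0,0],[-1,0.005,0,0,0]],
  ],
)

```text
time: 7.55
position: [549.5, 113.6, 159.8]
orientation: [[0.999, -0.05, -0.012], [-0.05, -0.999, -0.002], [-0.012, 0.003, -1.0]]
contact_force: [-14.6, 0.4, 10.0]
finger_gap: 0.1
```

```bash
python3 - <<'E'
from h import *
s=env.state();print(s["time"],s["contact_force"].round(1),s["wrist_torque"].round(2),tab(s,(538.1,114.9),-.0445).round(1))
f=env.grab_frame("side")["img"][150:300,215:365]
cv2.imwrite("pics/c5.png",cv2.resize(f,None,fx=4,fy=4)[...,::-1])
E
```

```text
7.55 [-14.6   0.4  10. ] [ 0.07  3.39 -0.  ] [77.4 -0.8  0.8]
```

View pics/c5.png

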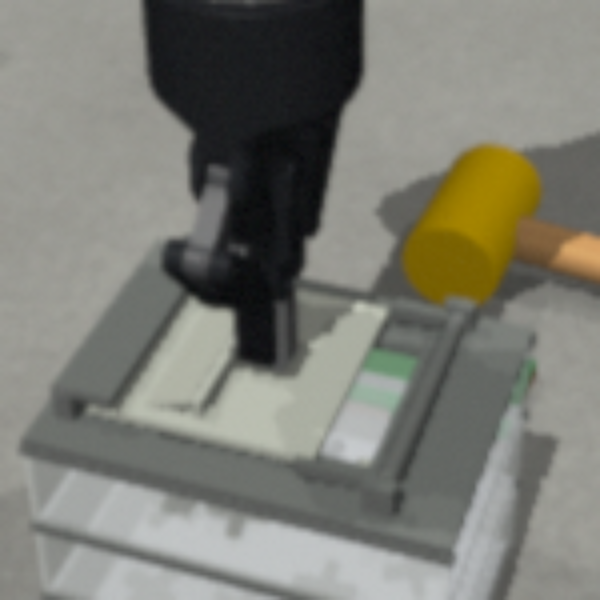

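The fingertips are now against the step wall at (240,350) and pushing 14.6 N with no further travel, so the tab is at its hard stop. I'll ease off and lift away.

Call:
send_rows(
  deltas=[
    [[-1,-0.003,0,-0.001,0],[-1,-0.005,0,-0.003,0],[-1,-0.006,0,-0.007,0],[-1,-0.008,0,-0.015,0],[-1,-0.012,0,-0.04,0],[-1,-0.02,0,-0.09,0],[-1,-0.05,0,-0.14,0],[-1,-0.1,0.05,-0.15,0],[-1,-0.1,0.11,-0.15,0],[-1,-0.1,0.17,-0.15,0],[-1,-0.1,0.2,-0.15,0],[-1,-0.1,0.2,-0.15,0]],
  ],
)

```text
time: 9.1
position: [445.6, -84.8, 312.3]
orientation: [[0.998, -0.058, 0.002], [-0.058, -0.998, -0.002], [0.003, 0.002, -1.0]]
contact_force: [0.4, 1.8, -0.1]
finger_gap: 0.5
```

```bash
python3 - <<'E'
from h import *
s=env.state();print(s["time"],s["contact_force"].round(1))
F=env.grab_frame("side");G=env.grab_frame("top")
c,q=np.cos(-.0445),np.sin(-.0445)
W=lambda x,y,z:(538.1+c*x-q*y,114.9+q*x+c*y,z)
for t in(0,.01,.02): print(t,proj(F,[W(-47+t*1e3,y,139) for y in(47,-47)]).round(1).tolist(),proj(G,[W(-47+t*1e3,y,139) for y in(47,-47)]).round(1).tolist())
f=cv2.resize(F["img"][185:285,215:355],None,fx=4,fy=4)[:,:400*2];g=cv2.resize(G["img"][180:290,175:265],None,fx=2.6,fy=2.6)
o=np.zeros((400,800,3),np.uint8);o[:400,:560]=f;o[:286,564:798]=g
cv2.imwrite("pics/c6.png",o[...,::-1])
E
```

```text
9.1 [ 0.4  1.8 -0.1]
0 [[307.9, 268.1], [325.1, 229.5]] [[193.4, 250.6], [239.7, 253.7]]
0.01 [[301.3, 266.5], [319.2, 228.2]] [[193.9, 245.7], [240.1, 248.7]]
0.02 [[294.9, 264.9], [313.4, 226.9]] [[194.4, 240.8], [240.5, 243.9]]
```

View pics/c6.png

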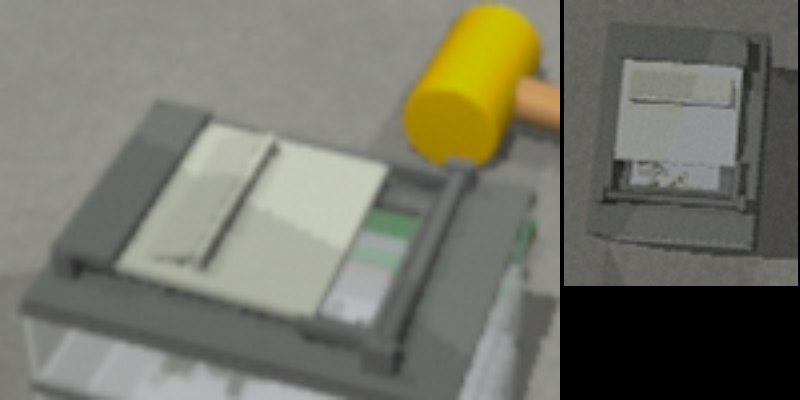

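After release the tab lies flat under the lip. Its rear corners are at side pixels (294.5,263.8) and (312,227), against (294.9,264.9) and (313.4,226.9) predicted for tuck = 0.020. I'll hand it in.

```bash
python3 -c "
from h import *
print(env.sign_off())"
```

```text
the job is handed in; nothing more can be done
None
```

The tab is shut: it lies flat and fully home under the lip, and the lip alone holds it. I folded it over with closed fingertips, pressed it onto its flat stop, pushed it home, then lifted straight off, and handed the job in at about 9 s.

- **Position:** In the last side view the rear corners of the tab sit within about 1.5 px of where they should be at tuck = 0.020.
- **Forces:** The final push on the thumb step met the hard stop at about 15 N, far below the limits. With the arm clear, the force reading was near zero apart from about 1.8 N sideways, just as the move ended with nothing within reach.
- **Other items:** The arm went nowhere near the mallet, the tile fragment or the trowel. I did not measure their positions again afterwards.

**Deviation from the task:** most of the forward slide came from friction under the pressing fingertips, before they reached the thumb step. I then moved up to the step and pushed on it, which only confirmed the tab was already at its stop. The order was kept: flat first, then tucked while still pressed down.

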